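Ready the microscope display for its camera lead

ROBOT

A 6-joint arm with a two-finger parallel gripper is mounted at the origin on the work surface. World frame = base frame: x ahead of the robot, y to its left, z up, the work surface at z = 0. Lengths are in m, angles in rad, forces in N, time in s.
With the tool pointing down it reaches from about 0.15 to 0.775 m from the base axis. Payload 6.1 kg.
Tool frame: the origin (TCP) lies between the finger pads, 19 mm behind the fingertips; this is the grasp point; z points along the fingers, y is the line along which they close (so a half turn about z gives the same grasp; the last joint's range is limited). The gripper opens to 85 mm and grips with 20 to 120 N. Pads are 22 mm wide; open, the fingers measure 114 mm over their backs; the gripper's body (76 mm by 85 mm) begins 54 mm behind the grasp point. The pads swing forward as they close: fully open they stand 13 mm farther back than shut.
Start: joints at [1.228, 0.126, -0.04, 1.405, 0, 1.571], TCP at [0.176, 0.494, 0.25] pointing down, gripper open.
Joint ranges: [-2.72, 2.72], [-0.95, 1.95], [-1.27, 1.35], [-1.78, 2.02], [-1.46, 1.47], [-3.14, 3.14]. Speed limits (rad/s): [2.39, 2.39, 3.01, 3.14, 3.14, 3.14].

INTERFACE

Orientations are given as a unit quaternion [w, x, y, z].
In Python, from bench import manip, eyes, job_done, look_for gives the robot as it stands.
- The arm moves only by the tool apply_moves, never from a script. Its argument "deltas" is a list of rows, each an object with "claw": the opening, from 0 (shut) to 1 (fully open); "travel": the shift along the tool's x, y, z as a fraction of full scale, a list of three; "yaw": the turn about the tool's z as a fraction of full scale. In form: [{"claw": claw, "travel": [x, y, z], "yaw": yaw}, ...]. A call has 1 to 10 rows; each row is the pose to reach, as a shift and turn from the pose commanded when the call began, along the tool's axes at that moment; what a row does not reach only later rows make up. Full scale, the value 1, is 0.25 m for a shift and 45 degrees for a turn. A row lasts 1/10 s, in which the tool goes at most 50 mm and 8.59 degrees, less where a joint would pass 70% of its speed; a pose out of reach is approached as far as the arm can. A call with a number of a shift or a turn outside -1 to 1 is refused whole. A call with a gripper value outside its range is refused whole. The fingers move at their own pace and stop on an object; "grip_force" is the grip in N (left out, the last holds). Time passes only in rows, so rows that repeat a pose let the fingers close. It gives the time, the measured TCP pose, the force, the opening and the grip force at its end, in the units of the state.
- manip.get_obs(): the state, without advancing time (a new reading comes with each control period).
- eyes.read_camera(name): name is "scene" or "top" or "wrist"; returns the picture (384x512x3 uint8, red, green, blue); there is no depth.
- eyes.calibration(name): a dict with "fx", "fy", "cx", "cy" (pixels), "distortion" ([k1, k2, p1, p2, k3] as OpenCV has them; the pictures are not rectified), "cam_to_world" (4x4, takes a point from camera to world coordinates); the wrist camera has in their place "tool_from_camera" (4x4, takes a point from camera to tool coordinates, whose origin is the TCP and whose axes are the flange's). Camera axes: x right, y down, z forward; pixel columns grow to the right and rows downward; lengths in m; the calibration is good to about 2 mm. A picture is of the moment at which its call begins: read the wrist's pose just before it. calibration takes no time and is no camera call.
- job_done(): hands the job in; it is judged then, once.
Trained networks look in the newest picture that a camera, given by its name, has taken for a name from the list of things; names that differ only in an ending like _2 or _b are one class to them, and where a whole thing is asked for, a point or a joint stands for the part that bears it (a point fixed in the world has none). Each returns a list of dicts, best first, with "confidence" (0 to 1); they miss things now and then, are a little off and sometimes report something else, mostly with a low value. They report only what shows in the picture. A call takes as long as a camera call.
- look_for(camera, target): "bbox" ([centre column, centre row, width, height] in pixels, round what is visible of it).
The state is a dict: "t": time; "qpos": joint angles; "joint_velocities": joint speeds; "effort": joint torques, N m; "eef_pos": TCP position; "tool_rot": TCP orientation; "force": force on the tool from outside, world axes, zero at the start; "moment": the same for the moment, N m; "width": opening from 0.0 (shut) to 1.0 (fully open); "gripper_force": force on a finger pad.
Only numpy, scipy, OpenCV 4.12 (cv2) and the standard library are available. Lean on these libraries where they do the work, as an engineer would, in place of code of your own. Each camera call takes 0.05 s, during which the arm holds its last target. There are 200 camera calls.

TASK

The microscope's small display lies on its face on the bench. While it lies there, pull the dust cap off the camera socket on its back, leave the cap in the small tray, and flip the wire stand out past its over-centre spring until it stays open. Then stand the display up gently on its rubber feet and its stand, and finish still holding it by the carrying handle, so that it cannot tip when the camera lead is pushed in; leave the tubes and the slide box alone.

Things in the scene. Friction and masses are not known exactly. Their poses are not given: they have to be found in the camera images.
- display: Grey display housing 200 wide (x), 150 high (y), 30 mm thick (z), 0.85 to 1.1 kg with its stand. Starts on its face, back up. Origin: centre of the screen face. Own axes: x across, y to its top edge (handle), z out of the back. Two rubber feet on the lower edge (y -75 mm) at x +-70 mm, 8 mm tall (end at y -83 mm), from z 4 to 26 mm. Friction on the bench about 0.6.
- display_handle (a point): Middle of the carrying handle's bar: round, 14 mm thick, along the display's x, at display frame (0, 115, 20) mm; 112 mm free between its posts, 33 mm clear to the housing's top edge. When the display stands on feet and open stand, the bar is 191 mm above the bench and 51 mm behind (to the back side of) the feet's rear edges.
- display_hinge (a point): On the wire stand's hinge axis, midway between its two lugs, display frame (0, 25, 44) mm; the axis runs along the display's x.
- display_socket (a point): Centre of the camera socket's flange, on which the cap's rim sits: display frame (0, -20, 34) mm. The socket is a spigot 13 mm thick, 14 mm long, along the display's z; four contact springs on it grip the cap from inside.
- display_edge (a point): Middle of the line through the feet's rear edges, display frame (0, -83, 26) mm; at bench height when the display stands. Standing on these edges and the open stand it leans back 17 degrees (0.29 rad); raised to less than about 6 degrees of lean it topples forward.
- leg (a joint): Angle of the wire stand (rad): 0 folded along the back, 0.63 fully open at its stop. Over-centre spring: let go below 0.31 it swings back shut, beyond 0.31 it snaps open and stays. About 3 N at the cross bar starts to lift it.
- leg_foot (a point): Middle of the stand's cross bar. The stand is a U of 7 mm bar, 120 mm wide, arms 98 mm long from the hinge, pointing to the lower edge when folded. The bar runs along the display's x with a rubber sleeve 12 mm thick, 100 mm long; folded it lies at display frame (0, -73, 44) mm, 8 mm free under it; it opens away from the back. 6 mm above the bench when the display stands.
- cap: Black ribbed round dust cap, 26 mm across, 22 mm high, 15 g, hollow, mouth down on the socket. Origin: centre of its rim; z along its axis, away from the socket. Snug push-on fit: comes straight off along z with 4 to 7 N; the springs let go after about 12 mm, the spigot ends at 14 mm.
- tray: Loose square white tray, 115 x 115 x 18 mm outside, walls and floor 4 mm, 0.25 kg. Origin: centre of its underside.
- tube_a: Bystander: standing sample tube, 35 mm across at its orange cap, 113 mm tall, 60 g. Origin: centre of its foot.
- tube_b: Bystander: a tube like tube_a.
- slide_box: Bystander: flat white box for slides, 84 x 32 x 33 mm. Origin: centre of its underside.
- table: The white laminate bench top, its surface at height 0.

How it is judged:
On the way:
1. with the display still lying on its face, the dust cap is off and in the tray and the stand has snapped open (joint above 0.58) (value of joint leg above 0.58 rad and angle between display's own z axis and vertical below 0.2 rad and horizontal distance between cap and tray below 0.06 m and z of cap in the frame of tray below 0.035 m), for 0.2 s.
At the end, for the whole second after the job is handed in: Display on feet and stand: stand joint above 0.58, lean 0.20 to 0.38 rad, level to 0.07, feet within 6 mm of the bench, stand bar's axis below 11 mm, over 1 N on the bench, still; handle bar gripped between its posts (tool point within 21 mm of the axis, over 5 N); cap in the tray (value of joint leg above 0.58 rad and angle between display's own y axis and vertical between 0.2 and 0.38 rad and angle between display's own x axis and vertical between 1.5 and 1.64 rad and linear speed of display below 0.02 m/s and x of cap in the frame of tray between -0.056 and 0.056 m and y of cap in the frame of tray between -0.056 and 0.056 m and z of cap in the frame of tray below 0.035 m and height (world z) of display_edge below 0.006 m and height (world z) of leg_foot below 0.011 m and contact force between display and table above 1 N and contact force between the fingers and display above 5 N and x of the grasp point in the frame of display between -0.056 and 0.056 m and y of the grasp point in the frame of display between 0.094 and 0.136 m and z of the grasp point in the frame of display between -0.003 and 0.043 m); the arm keeps its last pose, push and grip.
It fails at once if the display is dropped or thrown down (faster than 0.4 m/s) (linear speed of display above 0.4 m/s).
It fails at once if a tube is shifted more than 30 mm or knocked over (distance of any of tube_a, tube_b from where it was at the start of the episode above 0.03 m or angle between any of tube_a, tube_b's own z axis and vertical above 0.5 rad).
It fails at once if the slide box is shifted more than 30 mm (distance of slide_box from where it was at the start of the episode above 0.03 m).
It also fails if it takes over 67 s, if anything falls off the work surface, if the arm or the gripper's body presses on something with over 40 N, if the wrist force passes 120 N, or if a joint passes its speed limit or range.

## Working session

There is one attempt and no reset: what is moved stays moved. The work goes in short steps, Python scripts to look and compute and a tool call to move; the robot and the scene stay as the last step left them, time stands still between calls to the robot, and variables do not carry over. Pictures are saved under pics/ and viewed, at most 10 in all, crops included, and the job is handed in when it is done.

Besides the shell and the picture viewer there is one more tool, called by a JSON object that holds its "method" and its "body", one argument or row to a line. apply_moves: Moves the arm, as the interface text tells. Shift numbers are shares of 0.25 m and turn numbers shares of 45 degrees, none past 1 either way. Its arguments: {"type":"object","properties":{"deltas":{"type":"array"},"grip_force":{"type":"number"}},"required":["deltas"]}

```bash
mkdir -p pics; ls; python3 - <<'E'
from bench import manip, eyes, look_for
import cv2,numpy as np
np.set_printoptions(precision=4,suppress=True)
o=manip.get_obs();print({k:o[k] for k in('t','eef_pos','tool_rot','width','force')})
for c in('scene','top','wrist'):
    k=eyes.calibration(c);print(c,k)
    im=eyes.read_camera(c);cv2.imwrite(f'pics/{c}0.png',im[:,:,::-1])
    for t in('display','display_handle','leg','cap','tray','tube_a','slide_box'):
        if c!='wrist' : print(c,t,[(np.round(d['bbox']),round(d['confidence'],2)) for d in look_for(c,t)][:3])
a=[cv2.imread(f'pics/{c}0.png') for c in('scene','top')]
cv2.imwrite('pics/a.png',cv2.resize(np.vstack(a),None,fx=.78,fy=.78))
E
```

```text
pics
{'t': 0.0, 'eef_pos': array([0.1764, 0.4941, 0.2492]), 'tool_rot': array([-0.0001,  0.1706,  0.9853, -0.0008]), 'width': 1.001634030775775, 'force': array([-0.2296,  0.8137,  0.2083])}
scene {'fx': 351.1433908086238, 'fy': 351.1433908086238, 'cx': 261.9931125729071, 'cy': 189.69316887841902, 'distortion': array([-0.0816,  0.    ,  0.    ,  0.    ,  0.    ]), 'cam_to_world': array([[-0.415 ,  0.4929, -0.7648,  1.1373],
       [ 0.9097,  0.2117, -0.3572,  0.3097],
       [-0.0142, -0.8439, -0.5362,  0.5323],
       [ 0.    ,  0.    ,  0.    ,  1.    ]])}
scene display [(array([269., 241., 110.,  81.]), 0.64)]
scene display_handle [(array([270., 240., 109.,  80.]), 0.69)]
scene leg [(array([257., 221.,  66.,  40.]), 0.79), (array([375., 262.,  24.,  54.]), 0.38)]
scene cap [(array([259., 220.,   9.,  11.]), 0.7), (array([257., 221.,  64.,  42.]), 0.61)]
scene tray [(array([410., 251.,  52.,  45.]), 0.76)]
scene tube_a [(array([430., 276.,  33.,  58.]), 0.73)]
scene slide_box [(array([134., 180.,  30.,  19.]), 0.94), (array([270., 239., 111.,  76.]), 0.74)]
top {'fx': 364.4168452065
[... 602 characters left out ...]
ray([142., 198.,  38.,  39.]), 0.29)]
top tray [(array([145., 197.,  39.,  37.]), 0.78), (array([233., 175.,  72.,  71.]), 0.64)]
top tube_a [(array([125., 161.,  21.,  14.]), 0.56), (array([157., 158.,  20.,  19.]), 0.53)]
top slide_box [(array([382., 197.,  14.,  29.]), 0.81), (array([256., 219., 512., 330.]), 0.45)]
wrist {'fx': 290.47627467431045, 'fy': 290.47627467431045, 'cx': 256.6614802598907, 'cy': 186.15715094119955, 'distortion': array([-0.0069,  0.    ,  0.    ,  0.    ,  0.    ]), 'tool_from_camera': array([[ 0.0015, -0.9477, -0.3193,  0.0836],
       [ 1.    ,  0.0011,  0.0013, -0.0015],
       [-0.0009, -0.3193,  0.9477, -0.1236],
       [ 0.    ,  0.    ,  0.    ,  1.    ]])}
```

View pics/top0.png

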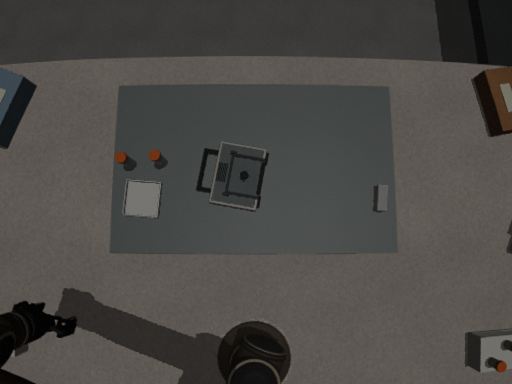

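View pics/scene0.png

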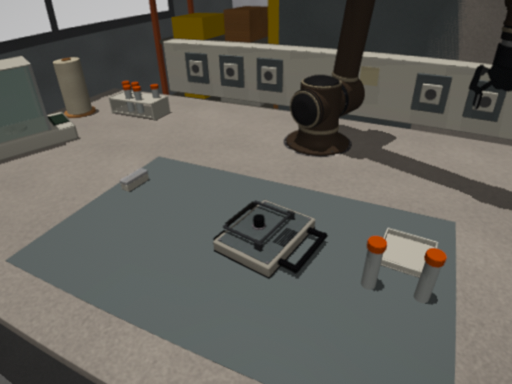

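```bash
cat > h.py <<'E'
from bench import manip, eyes, look_for
import cv2,numpy as np
from scipy.spatial.transform import Rotation as R
np.set_printoptions(precision=4,suppress=True)
def tool():
    o=manip.get_obs();w,x,y,z=o['tool_rot'];T=np.eye(4);T[:3,:3]=R.from_quat([x,y,z,w]).as_matrix();T[:3,3]=o['eef_pos'];return T
def rays(c,px,T=None):
    k=eyes.calibration(c);K=np.array([[k['fx'],0,k['cx']],[0,k['fy'],k['cy']],[0,0,1]])
    M=k['cam_to_world'] if c!='wrist' else T@k['tool_from_camera']
    p=cv2.undistortPoints(np.array(px,float).reshape(-1,1,2),K,k['distortion']).reshape(-1,2)
    return M[:3,3],np.c_[p,np.ones(len(p))]@M[:3,:3].T
def plane(c,px,z,T=None):
    o,d=rays(c,px,T);return o+d*((z-o[2])/d[:,2])[:,None]
def proj(c,P,T=None):
    k=eyes.calibration(c);K=np.array([[k['fx'],0,k['cx']],[0,k['fy'],k['cy']],[0,0,1]])
    M=np.linalg.inv(k['cam_to_world'] if c!='wrist' else T@k['tool_from_camera'])
    return cv2.projectPoints(np.array(P,float).reshape(-1,3),cv2.Rodrigues(M[:3,:3])[0],M[:3,3],K,k['distortion'])[0].reshape(-1,2)
def tri(rs): # rs: list of (o,d)
    A=0;b=0
    for o,d in rs:
        d=d/np.linalg.norm(d);P=np.eye(3)-np.outer(d,d);A=A+P;b=b+P@o
    return np.linalg.solve(A,b)
E
python3 - <<'E'
from h import *
print('housing corners z30 (UL,UR,LR,LL)',plane('top',[(221,142),(268,149),(257,211),(210,204)],.03))
print('bar ends',plane('top',[(207,150),(201,190)],.02))
print('cap',plane('top',[(244,176)],.05),plane('scene',[(259,220)],.045))
print('tray',plane('top',[(143,198)],.01), plane('top',[(126,179),(161,181),(159,218),(123,216)],.018))
print('tubes',plane('top',[(122,157),(155,155)],.11),'box',plane('top',[(382,197)],.03))
T=tool();print(T)
E
```

```text
housing corners z30 (UL,UR,LR,LL) [[ 0.6687  0.1042  0.03  ]
 [ 0.6462 -0.0446  0.03  ]
 [ 0.4502 -0.0098  0.03  ]
 [ 0.4717  0.1357  0.03  ]]
bar ends [[0.6452 0.1495 0.02  ]
 [0.5166 0.1659 0.02  ]]
cap [[0.5562 0.0302 0.05  ]] [[0.5622 0.0323 0.045 ]]
tray [[0.4921 0.3528 0.01  ]] [[0.5521 0.4083 0.018 ]
 [0.5455 0.2943 0.018 ]
 [0.4284 0.297  0.018 ]
 [0.434  0.4129 0.018 ]]
tubes [[0.6034 0.3907 0.11  ]
 [0.6089 0.2913 0.11  ]] box [[ 0.4938 -0.4047  0.03  ]]
[[-0.9418  0.3361  0.      0.1764]
 [ 0.3361  0.9418  0.      0.4945]
 [ 0.      0.     -1.      0.25  ]
 [ 0.      0.      0.      1.    ]]
```

{"method": "apply_moves", "body": {
  "deltas": [
    {"claw": 1,"travel": [-0.17,-0.1,0],"yaw": 0},
    {"claw": 0.8,"travel": [-0.33,-0.2,0],"yaw": 0},
    {"claw": 0.7,"travel": [-0.5,-0.3,0],"yaw": 0},
    {"claw": 0.6,"travel": [-0.66,-0.4,0],"yaw": 0},
    {"claw": 0.6,"travel": [-0.83,-0.5,0],"yaw": 0},
    {"claw": 0.6,"travel": [-1,-0.62,0],"yaw": 0}
  ]
}}

```text
t: 1.45
eef_pos: [0.3597, 0.2646, 0.2502]
tool_rot: [0.0, 0.17, 0.985, 0.0]
force: [1.3, 0.3, -0.0]
width: 0.599
gripper_force: 0.0
```

{"method": "apply_moves", "body": {
  "deltas": [
    {"claw": 0.6,"travel": [-0.17,-0.1,0],"yaw": -0.05},
    {"claw": 0.6,"travel": [-0.33,-0.2,0],"yaw": -0.1},
    {"claw": 0.6,"travel": [-0.5,-0.3,0],"yaw": -0.15},
    {"claw": 0.6,"travel": [-0.66,-0.4,0.05],"yaw": -0.2},
    {"claw": 0.6,"travel": [-0.83,-0.5,0.1],"yaw": -0.24},
    {"claw": 0.6,"travel": [-1,-0.62,0.12],"yaw": -0.24},
    {"claw": 0.6,"travel": [-1,-0.62,0.12],"yaw": -0.24},
    {"claw": 0.6,"travel": [-1,-0.62,0.12],"yaw": -0.24}
  ]
}}

```text
t: 2.25
eef_pos: [0.5423, 0.0349, 0.2193]
tool_rot: [-0.001, 0.078, 0.997, 0.0]
force: [-0.2, -0.0, -0.1]
width: 0.6
gripper_force: 0.0
```

```bash
python3 - <<'E'
from h import *
T=tool();np.save('T1.npy',T);im=eyes.read_camera('wrist');cv2.imwrite('pics/w1.png',cv2.resize(im[:,:,::-1],(768,576),interpolation=cv2.INTER_CUBIC))
np.save('w1.npy',im)
print(T,manip.get_obs()['t'])
for t in('display','display_handle','leg','leg_foot','cap'): print(t,[(np.round(d['bbox'],1),round(d['confidence'],2)) for d in look_for('wrist',t)][:3])
E
```

```text
[[-0.9877  0.1564 -0.0014  0.5423]
 [ 0.1564  0.9877  0.0002  0.0349]
 [ 0.0014 -0.     -1.      0.2193]
 [ 0.      0.      0.      1.    ]] 2.3
display [(array([293. , 171.8, 190.7, 167.5]), 0.58)]
display_handle [(array([291.8, 174.6, 190.3, 168.9]), 0.95)]
leg [(array([250.7, 183.3,  99.2, 115.4]), 0.64)]
leg_foot [(array([252.4, 186.2, 104.9, 114.4]), 0.55)]
cap [(array([256.2, 187.4,  23.1,  25.9]), 0.92)]
```

View pics/w1.png

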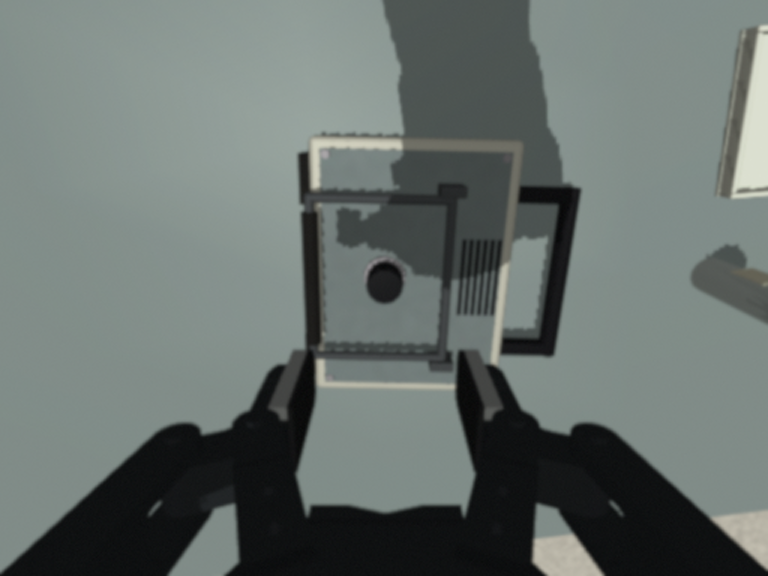

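```bash
cat > fit.py <<'E'
from h import *
from scipy.optimize import least_squares
T=np.load('T1.npy')
L=np.array([(-100,-75,30),(-100,75,30),(100,75,30),(100,-75,30),(0,-20,54),(-60,115,20),(60,115,20),(-60,-73,44),(60,-73,44)])/1000
I=np.array([(312,137),(521,143),(497,387),(319,387),(384,281),(566,195),(546,346),(310,197),(316,351)])/1.5-.17
def W(p,L=L):
    c,s=np.cos(p[2]),np.sin(p[2]);return L@np.array([[c,s,0],[-s,c,0],[0,0,1]])+[p[0],p[1],p[3] if len(p)>3 else 0]
for p0 in([.55,.05,-.15],[.55,.05,-.15,0]):
    r=least_squares(lambda p:(proj('wrist',W(p),T)-I).ravel(),p0,loss='soft_l1');print(r.x,np.degrees(r.x[2]));print((proj('wrist',W(r.x),T)-I).T)
    print('cap,legbar,handle',W(r.x,np.array([(0,-20,34),(0,-73,44),(0,115,20)])/1000))
E
python3 fit.py
```

```text
[ 0.5632  0.0508 -0.1727] -9.897163312254191
[[-3.4971  3.3789  0.1373 -1.721   0.5882  2.368   0.9917 -0.9888 -0.9504]
 [-1.755  -3.0601  2.9606  1.249   3.0705  0.8958 -1.8388 -0.4494  1.9179]]
cap,legbar,handle [[ 0.5597  0.0311  0.034 ]
 [ 0.5506 -0.0211  0.044 ]
 [ 0.583   0.1641  0.02  ]]
[ 0.5646  0.051  -0.1688 -0.0072] -9.67055029574921
[[-2.269   1.1386 -0.7202 -0.2099  0.9247 -0.1933 -0.64    0.365   0.5681]
 [-0.0856 -2.0538  0.5155 -0.7622  2.1345  0.8471 -3.7874  0.2159  0.2487]]
cap,legbar,handle [[ 0.5613  0.0312  0.0268]
 [ 0.5524 -0.021   0.0368]
 [ 0.5839  0.1643  0.0128]]
```

{"method": "apply_moves", "body": {
  "deltas": [
    {"claw": 0.6,"travel": [-0.04,0,0.15],"yaw": 0.02},
    {"claw": 0.6,"travel": [-0.07,0,0.28],"yaw": 0.02},
    {"claw": 0.6,"travel": [-0.07,0,0.36],"yaw": 0.02},
    {"claw": 0.6,"travel": [-0.07,0,0.36],"yaw": 0.02}
  ]
}}

```text
t: 2.95
eef_pos: [0.5572, 0.0341, 0.1272]
tool_rot: [-0.003, 0.084, 0.996, -0.0]
force: [-0.1, -0.7, 0.4]
width: 0.6
gripper_force: 0.0
```

```bash
python3 - <<'E'
from h import *
T=tool();np.save('T2.npy',T);im=eyes.read_camera('wrist');cv2.imwrite('pics/w2.png',cv2.resize(im[:,:,::-1],(768,576),interpolation=cv2.INTER_CUBIC))
print(T)
d={}
for t in('display','display_handle','leg','cap'):
    b=look_for('wrist',t);print(t,[(np.round(q['bbox'],1),round(q['confidence'],2)) for q in b][:2])
    if t=='cap': 
        o1,d1=rays('wrist',[(256.2,187.4)],np.load('T1.npy'));o2,d2=rays('wrist',[b[0]['bbox'][:2]],T)
        print('tri',tri([(o1,d1[0]),(o2,d2[0])]))
E
```

```text
[[-0.9858  0.1678 -0.0052  0.5572]
 [ 0.1678  0.9858 -0.0002  0.0341]
 [ 0.0051 -0.0011 -1.      0.1272]
 [ 0.      0.      0.      1.    ]]
display [(array([304.2, 185.6, 269.2, 233.5]), 0.78)]
display_handle [(array([302.5, 186. , 272.6, 233.8]), 0.94), (array([248.8, 202.2, 148.8, 153.3]), 0.63)]
leg [(array([246.2, 202.6, 148. , 157.4]), 0.8)]
cap [(array([254.3, 207.3,  36. ,  39.3]), 0.95)]
tri [0.5629 0.0303 0.0352]
```

View pics/w2.png

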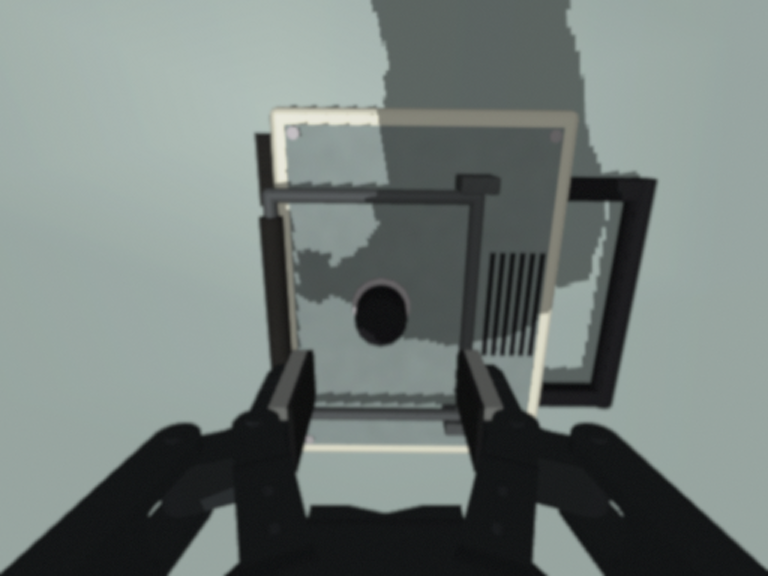

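```bash
cat > fit.py <<'E'
from h import *
from scipy.optimize import least_squares
T1,T2=np.load('T1.npy'),np.load('T2.npy')
L=np.array([(-100,-75,30),(-100,75,30),(100,75,30),(100,-75,30),(0,-20,54),(-60,115,20),(60,115,20),(-60,-73,44),(60,-73,44)])/1000
I=np.array([(312,137),(521,143),(497,387),(319,387),(384,281),(566,195),(546,346),(310,197),(316,351)])/1.5-.17
L2=np.array([(-100,-75,30),(-100,75,30),(100,75,30),(0,-20,55),(-60,115,20),(60,115,20),(-60,-73,44),(-50,-73,44)])/1000
I2=np.array([(273,108),(577,114),(532,450),(381,312),(640,192),(604,393),(268,196),(275,217)])/1.5-.17
def W(p,L=L):
    c,s=np.cos(p[2]),np.sin(p[2]);return L@np.array([[c,s,0],[-s,c,0],[0,0,1]])+[p[0],p[1],p[3] if len(p)>3 else 0]
for p0 in([.55,.05,-.15],[.55,.05,-.15,0]):
    f=lambda p:np.r_[proj('wrist',W(p),T1)-I,proj('wrist',W(p,L2),T2)-I2]
    r=least_squares(lambda p:f(p).ravel(),p0,loss='soft_l1');print(r.x,np.degrees(r.x[2]));print(f(r.x).T)
    print('cap,legbar,handle',W(r.x,np.array([(0,-20,34),(0,-73,44),(0,115,20)])/1000))
E
python3 fit.py
```

```text
[ 0.5644  0.0505 -0.1751] -10.032671446201347
[[-3.2943  3.3821 -0.2163 -1.9393  0.5042  2.2334  0.6609 -0.8789 -1.1025
  -3.8643  4.3617  1.7945  0.5431 -0.1694 -1.2073  1.5045 -2.1261]
 [-0.7104 -1.6608  3.9069  1.9523  4.0905  2.2301 -0.7757  0.5561  2.7032
  -1.1315 -3.2137  3.7167  7.1623  0.3662 -1.4213 -0.3411 -0.2783]]
cap,legbar,handle [[ 0.5609  0.0308  0.034 ]
 [ 0.5516 -0.0214  0.044 ]
 [ 0.5844  0.1637  0.02  ]]
[ 0.565   0.0507 -0.1738 -0.0057] -9.960394377058478
[[-2.1619  1.8206 -1.0101 -0.8969  0.7845  0.3382 -0.6876  0.2843 -0.0038
  -1.5152  1.1319  0.234   1.0104 -3.9093 -3.7529  3.8786  0.2032]
 [-0.0308 -1.23    1.7105 -0.0911  2.8672  1.9269 -2.5364  0.4647  0.8859
   0.3946 -2.0207 -0.0476  4.8349  0.0579 -4.3898 -0.4042 -0.7117]]
cap,legbar,handle [[ 0.5616  0.031   0.0283]
 [ 0.5524 -0.0212  0.0383]
 [ 0.5849  0.164   0.0143]]
```

{"method": "apply_moves", "body": {
  "deltas": [
    {"claw": 0.5,"travel": [-0.014,-0.01,0.08],"yaw": 0.01},
    {"claw": 0.5,"travel": [-0.014,-0.01,0.16],"yaw": 0.01},
    {"claw": 0.5,"travel": [-0.014,-0.01,0.24],"yaw": 0.01},
    {"claw": 0.5,"travel": [-0.014,-0.01,0.285],"yaw": 0.01},
    {"claw": 0.4,"travel": [-0.014,-0.01,0.285],"yaw": 0.01},
    {"claw": 0,"travel": [-0.014,-0.01,0.285],"yaw": 0.01},
    {"claw": 0,"travel": [-0.014,-0.01,0.285],"yaw": 0.01},
    {"claw": 0,"travel": [-0.014,-0.01,0.285],"yaw": 0.01},
    {"claw": 0,"travel": [-0.014,-0.01,0.285],"yaw": 0.01}
  ],
  "grip_force": 40
}}

```text
t: 4.1
eef_pos: [0.5626, 0.0304, 0.0596]
tool_rot: [0.001, 0.089, 0.996, 0.0]
force: [-1.2, -0.1, 1.7]
width: 0.285
gripper_force: 40.2
```

{"method": "apply_moves", "body": {
  "deltas": [
    {"claw": 0,"travel": [0,0,-0.03],"yaw": 0},
    {"claw": 0,"travel": [0,0,-0.06],"yaw": 0},
    {"claw": 0,"travel": [0,0,-0.1],"yaw": 0},
    {"claw": 0,"travel": [0,0,-0.2],"yaw": 0},
    {"claw": 0,"travel": [0.05,0.1,-0.36],"yaw": 0},
    {"claw": 0,"travel": [0.1,0.2,-0.4],"yaw": 0},
    {"claw": 0,"travel": [0.2,0.4,-0.4],"yaw": 0},
    {"claw": 0,"travel": [0.28,0.6,-0.4],"yaw": 0},
    {"claw": 0,"travel": [0.28,0.6,-0.4],"yaw": 0}
  ]
}}

```text
t: 5.0
eef_pos: [0.5194, 0.1944, 0.1606]
tool_rot: [0.001, 0.087, 0.996, 0.001]
force: [-0.2, 0.3, -0.2]
width: 0.287
gripper_force: 40.0
```

```bash
python3 - <<'E'
from h import *
o=manip.get_obs();print(o['eef_pos'],o['width'],o['gripper_force'],o['t'])
im=eyes.read_camera('wrist');cv2.imwrite('pics/w3.png',im[:,:,::-1]);T=tool();np.save('T3.npy',T)
for t in('cap','tray'):
    b=look_for('wrist',t);print(t,[(np.round(q['bbox'],1),round(q['confidence'],2)) for q in b][:3])
    if t=='tray' and b: print(plane('wrist',[b[0]['bbox'][:2]],.01,T))
E
```

```text
[0.5194 0.1944 0.1606] 0.28713294060887773 40.04049388691783 5.0
cap [(array([256.9, 248.2,  47.5,  62.7]), 0.8)]
tray [(array([428.5, 119.8, 145.8, 141.1]), 0.61)]
[[0.4914 0.36   0.01  ]]
```

View pics/w3.png

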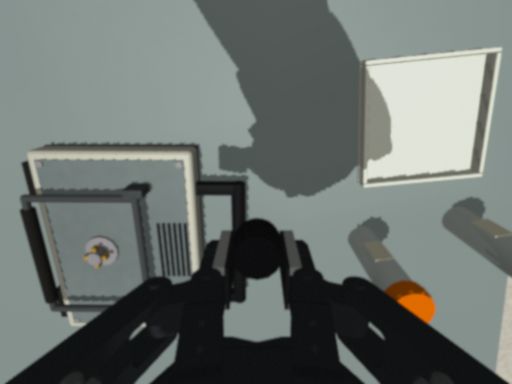

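{"method": "apply_moves", "body": {
  "deltas": [
    {"claw": 0,"travel": [0.09,0.2,0],"yaw": 0},
    {"claw": 0,"travel": [0.18,0.4,0],"yaw": 0},
    {"claw": 0,"travel": [0.275,0.595,0.05],"yaw": 0},
    {"claw": 0,"travel": [0.275,0.595,0.2],"yaw": 0},
    {"claw": 0,"travel": [0.275,0.595,0.38],"yaw": 0},
    {"claw": 0,"travel": [0.275,0.595,0.49],"yaw": 0},
    {"claw": 0,"travel": [0.275,0.595,0.508],"yaw": 0},
    {"claw": 0,"travel": [0.275,0.595,0.508],"yaw": 0},
    {"claw": 0.45,"travel": [0.275,0.595,0.508],"yaw": 0},
    {"claw": 0.45,"travel": [0.275,0.595,0.508],"yaw": 0}
  ]
}}

```text
t: 6.15
eef_pos: [0.48, 0.3491, 0.0338]
tool_rot: [0.001, 0.089, 0.996, 0.001]
force: [-0.6, -0.4, 0.5]
width: 0.45
gripper_force: 0.0
```

{"method": "apply_moves", "body": {
  "deltas": [
    {"claw": 0.45,"travel": [0,0,-0.1],"yaw": 0},
    {"claw": 0.45,"travel": [0,0,-0.3],"yaw": 0},
    {"claw": 0.45,"travel": [0,-0.05,-0.45],"yaw": 0},
    {"claw": 0.45,"travel": [0,-0.2,-0.5],"yaw": 0},
    {"claw": 0.45,"travel": [0,-0.3,-0.5],"yaw": 0},
    {"claw": 0.45,"travel": [0,-0.3,-0.5],"yaw": 0}
  ]
}}

```text
t: 6.75
eef_pos: [0.4655, 0.273, 0.1593]
tool_rot: [0.001, 0.09, 0.996, 0.001]
force: [0.6, 0.4, -1.2]
width: 0.45
gripper_force: 0.0
```

```bash
python3 - <<'E'
from h import *
o=manip.get_obs();print(o['eef_pos'],o['width'],o['gripper_force'],o['t'])
im=eyes.read_camera('wrist');cv2.imwrite('pics/w4.png',im[:,:,::-1]);T=tool()
for t in('cap','tray'):
    b=look_for('wrist',t);print(t,[(np.round(q['bbox'],1),round(q['confidence'],2)) for q in b][:3])
    if b: print(plane('wrist',[b[0]['bbox'][:2]],.015,T))
E
```

```text
[0.4655 0.273  0.1593] 0.45047429171929715 0.0 6.75
cap [(array([337.6, 178.8,  31.4,  31.3]), 0.78)]
[[0.4787 0.3507 0.015 ]]
tray [(array([346. , 185.4, 128.8, 122.4]), 0.8)]
[[0.4869 0.3581 0.015 ]]
```

{"method": "apply_moves", "body": {
  "deltas": [
    {"claw": 0.4,"travel": [-0.1,-0.19,0],"yaw": 0},
    {"claw": 0.4,"travel": [-0.2,-0.37,0],"yaw": 0},
    {"claw": 0.4,"travel": [-0.3,-0.55,0],"yaw": 0},
    {"claw": 0.4,"travel": [-0.4,-0.73,0],"yaw": 0},
    {"claw": 0.4,"travel": [-0.5,-0.9,0.05],"yaw": 0},
    {"claw": 0.4,"travel": [-0.55,-1,0.16],"yaw": 0},
    {"claw": 0.4,"travel": [-0.55,-1,0.16],"yaw": 0},
    {"claw": 0.4,"travel": [-0.55,-1,0.16],"yaw": 0}
  ]
}}

```text
t: 7.7
eef_pos: [0.5564, 0.0046, 0.1157]
tool_rot: [-0.001, 0.089, 0.996, 0.0]
force: [0.2, 0.3, 0.4]
width: 0.401
gripper_force: 0.0
```

```bash
python3 - <<'E'
from h import *
o=manip.get_obs();print(o['eef_pos'],o['tool_rot'],o['t'])
im=eyes.read_camera('wrist');cv2.imwrite('pics/w5.png',cv2.resize(im[:,:,::-1],(768,576),interpolation=cv2.INTER_CUBIC));T=tool();np.save('T5.npy',T)
print(proj('wrist',[[.5516,-.0214,.044]],T)*1.5)
E
```

```text
[0.5564 0.0046 0.1157] [-0.0012  0.0894  0.996   0.0001] 7.7
[[331.0911 313.0625]]
```

View pics/w5.png

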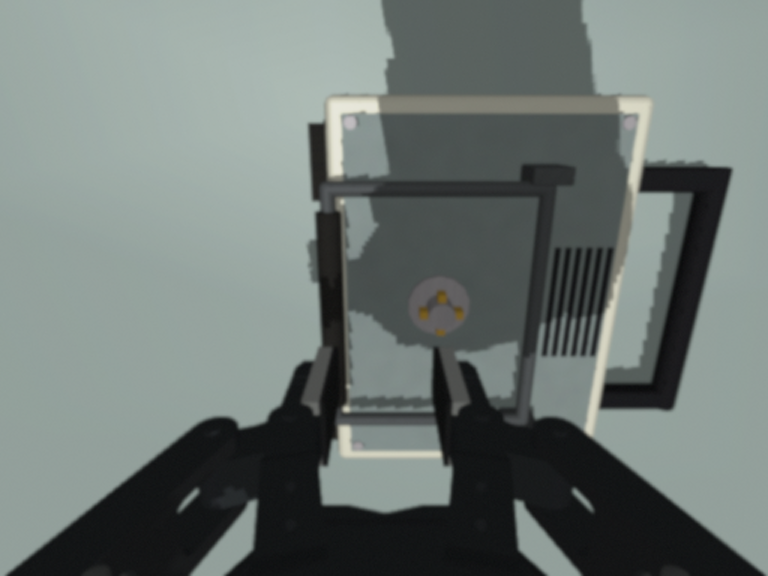

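{"method": "apply_moves", "body": {
  "deltas": [
    {"claw": 0.4,"travel": [0,-0.06,0.05],"yaw": 0},
    {"claw": 0.4,"travel": [0,-0.1,0.1],"yaw": 0},
    {"claw": 0.4,"travel": [0,-0.1,0.18],"yaw": 0},
    {"claw": 0.4,"travel": [0,-0.1,0.24],"yaw": 0},
    {"claw": 0.4,"travel": [0,-0.1,0.24],"yaw": 0},
    {"claw": 0,"travel": [0,-0.1,0.24],"yaw": 0},
    {"claw": 0,"travel": [0,-0.1,0.24],"yaw": 0},
    {"claw": 0,"travel": [0,-0.1,0.24],"yaw": 0},
    {"claw": 0,"travel": [0,-0.1,0.24],"yaw": 0}
  ],
  "grip_force": 25
}}

```text
t: 8.65
eef_pos: [0.5522, -0.02, 0.0573]
tool_rot: [0.0, 0.089, 0.996, -0.0]
force: [-1.1, -0.9, 0.2]
width: 0.125
gripper_force: 25.7
```

{"method": "apply_moves", "body": {
  "deltas": [
    {"claw": 0,"travel": [0,0.001,-0.02],"yaw": 0},
    {"claw": 0,"travel": [0,0.002,-0.04],"yaw": 0},
    {"claw": 0,"travel": [0,0.008,-0.08],"yaw": 0},
    {"claw": 0,"travel": [0,0.018,-0.116],"yaw": 0},
    {"claw": 0,"travel": [0,0.031,-0.153],"yaw": 0},
    {"claw": 0,"travel": [0,0.048,-0.188],"yaw": 0},
    {"claw": 0,"travel": [0,0.06,-0.21],"yaw": 0},
    {"claw": 0,"travel": [0,0.06,-0.21],"yaw": 0},
    {"claw": 0,"travel": [0,0.06,-0.21],"yaw": 0}
  ]
}}

```text
t: 9.55
eef_pos: [0.5551, -0.0053, 0.1105]
tool_rot: [0.001, 0.089, 0.996, -0.0]
force: [-2.7, -5.8, 3.6]
width: 0.127
gripper_force: 24.7
```

{"method": "apply_moves", "body": {
  "deltas": [
    {"claw": 0.3,"travel": [0,0,0],"yaw": 0},
    {"claw": 0.4,"travel": [0,0,0],"yaw": 0},
    {"claw": 0.4,"travel": [0,0,-0.05],"yaw": 0},
    {"claw": 0.4,"travel": [0,0,-0.2],"yaw": 0},
    {"claw": 0.4,"travel": [0.02,0.15,-0.36],"yaw": 0},
    {"claw": 0.4,"travel": [0.02,0.3,-0.4],"yaw": 0},
    {"claw": 0.4,"travel": [0.02,0.45,-0.4],"yaw": 0},
    {"claw": 0.4,"travel": [0.02,0.45,-0.4],"yaw": 0}
  ]
}}

```text
t: 10.35
eef_pos: [0.5707, 0.1105, 0.2107]
tool_rot: [0.001, 0.087, 0.996, 0.001]
force: [0.1, -0.5, -0.3]
width: 0.4
gripper_force: 0.0
```

```bash
python3 - <<'E'
from h import *
o=manip.get_obs();print(o['eef_pos'],o['tool_rot'],o['t'])
T=tool();np.save('T6.npy',T);im=eyes.read_camera('wrist')
s=eyes.read_camera('scene')
a=cv2.resize(im,(640,480),interpolation=cv2.INTER_CUBIC)
b=cv2.resize(s[170:300,180:480],(640,277),interpolation=cv2.INTER_CUBIC)
cv2.imwrite('pics/w6.png',np.vstack([a,b])[:,:,::-1][:,:] if 0 else cv2.resize(np.vstack([a,b])[:,:,::-1],(507,600),interpolation=cv2.INTER_AREA))
cv2.imwrite('pics/w6w.png',cv2.resize(im[:,:,::-1],(768,576),interpolation=cv2.INTER_CUBIC))
print(proj('wrist',[[.5844,.1637,.02]],T)*1.5)
E
```

```text
[0.5707 0.1105 0.2107] [0.0012 0.0865 0.9962 0.0013] 10.35
[[458.4942 256.2514]]
```

View pics/w6w.png

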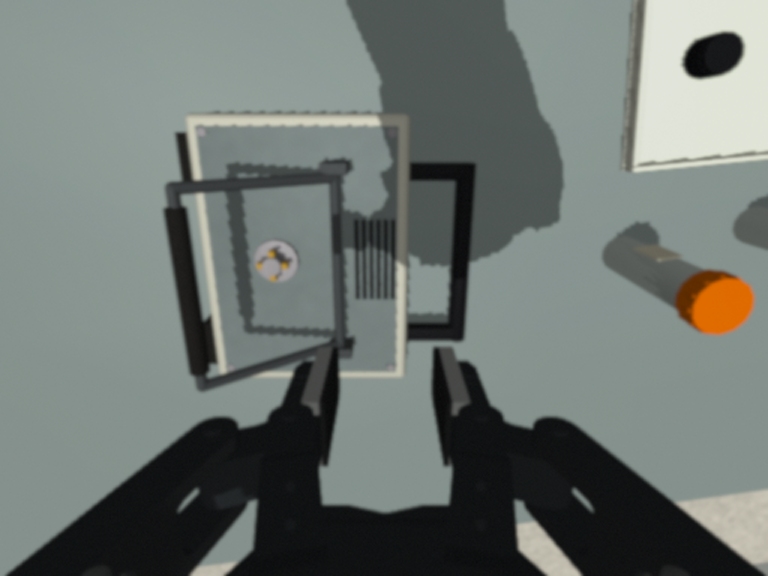

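```bash
python3 - <<'E'
from h import *
T=np.load('T6.npy');p=[.5644,.0505];a=-.1745;c,s=np.cos(a),np.sin(a)
for q in(.3,.5,.58,.63):
    y,z=.025-.098*np.cos(q),.044+.098*np.sin(q)
    print(q,[ (proj('wrist',[[p[0]+c*x-s*y,p[1]+s*x+c*y,z]],T)*1.5)[0] for x in(-.05,.05)])
E
```

```text
0.3 [array([169.7888, 198.9391]), array([193.0449, 349.2332])]
0.5 [array([168.4535, 203.7141]), array([193.3308, 362.7831])]
0.58 [array([170.0942, 205.6743]), array([195.3747, 368.2812])]
0.63 [array([171.816 , 206.9015]), array([197.2581, 371.7047])]
```

{"method": "apply_moves", "body": {
  "deltas": [
    {"claw": 0.37,"travel": [-0.017,0.1,0.1],"yaw": 0},
    {"claw": 0.37,"travel": [-0.017,0.2,0.25],"yaw": 0},
    {"claw": 0.37,"travel": [-0.017,0.219,0.4],"yaw": 0},
    {"claw": 0.37,"travel": [-0.017,0.219,0.55],"yaw": 0},
    {"claw": 0.37,"travel": [-0.017,0.219,0.62],"yaw": 0},
    {"claw": 0.37,"travel": [-0.017,0.219,0.62],"yaw": 0},
    {"claw": 0.37,"travel": [-0.017,0.219,0.62],"yaw": 0}
  ]
}}

```text
t: 11.15
eef_pos: [0.5837, 0.1587, 0.0548]
tool_rot: [-0.0, 0.089, 0.996, -0.0]
force: [0.1, 0.1, 1.3]
width: 0.371
gripper_force: 0.0
```

{"method": "apply_moves", "body": {
  "deltas": [
    {"claw": 0.37,"travel": [0,0.018,0.03],"yaw": 0},
    {"claw": 0.37,"travel": [0,0.018,0.075],"yaw": 0},
    {"claw": 0.37,"travel": [0,0.018,0.115],"yaw": 0},
    {"claw": 0.37,"travel": [0,0.018,0.115],"yaw": 0},
    {"claw": 0.2,"travel": [0,0.018,0.115],"yaw": 0},
    {"claw": 0,"travel": [0,0.018,0.115],"yaw": 0},
    {"claw": 0,"travel": [0,0.018,0.115],"yaw": 0},
    {"claw": 0,"travel": [0,0.018,0.115],"yaw": 0},
    {"claw": 0,"travel": [0,0.018,0.115],"yaw": 0}
  ],
  "grip_force": 30
}}

```text
t: 12.05
eef_pos: [0.5843, 0.1644, 0.0255]
tool_rot: [-0.0, 0.089, 0.996, 0.0]
force: [-0.5, 2.8, -2.7]
width: 0.146
gripper_force: 29.2
```

```bash
python3 - <<'E'
import numpy as np
b=np.array([115,20.]);rot=lambda v,t:np.array([v[0]*np.cos(t)-v[1]*np.sin(t),v[0]*np.sin(t)+v[1]*np.cos(t)])
st=[(np.array([-75,0.]),np.arctan2(4,8)),(np.array([-83,4.]),np.pi/2),(np.array([-83,26.]),9)]
W=np.array([-75,0.]);i=0
for d in list(range(0,91,5))+list(range(92,108,2))+[107]:
    t=np.radians(d)
    while t>st[i][1]+1e-9:
        W=np.array([(W+rot(st[i+1][0]-st[i][0],st[i][1]))[0],0]);i+=1
    p=W+rot(b-st[i][0],t)
    e=p-b
    print(d,np.round(p,1),'frac',np.round(e/250,3), 'housing top-front',np.round(rot(np.array([75,0])-b,t),0))
E
```

```text
0 [115.  20.] frac [0. 0.] housing top-front [-40. -20.]
5 [112.5  36.5] frac [-0.01   0.066] housing top-front [-38. -23.]
10 [108.6  52.7] frac [-0.025  0.131] housing top-front [-36. -27.]
15 [103.3  68.5] frac [-0.047  0.194] housing top-front [-33. -30.]
20 [96.7 83.8] frac [-0.073  0.255] housing top-front [-31. -32.]
25 [88.7 98.4] frac [-0.105  0.314] housing top-front [-28. -35.]
30 [ 79.5 112.9] frac [-0.142  0.371] housing top-front [-25. -37.]
35 [ 69.1 126.7] frac [-0.184  0.427] housing top-front [-21. -39.]
40 [ 57.4 139.5] frac [-0.23   0.478] housing top-front [-18. -41.]
45 [ 44.7 151.3] frac [-0.281  0.525] housing top-front [-14. -42.]
50 [ 31.1 162. ] frac [-0.336  0.568] housing top-front [-10. -43.]
55 [ 16.5 171.4] frac [-0.394  0.605] housing top-front [ -7. -44.]
60 [  1.2 179.5] frac [-0.455  0.638] housing top-front [ -3. -45.]
65 [-14.8 186.2] frac [-0.519  0.665] housing top-front [  1. -45.]
70 [-31.3 191.5] frac [-0.585  0.686] housing top-front [  5. -44.]
75 [-48.2 195.4] frac [-0.653  0.702] housing top-front [  9. -44.]
80 [-65.3 197.8] frac [-0.721  0.711] housing top-front [ 13. -43.]
85 [-82.6 198.6] frac [-0.791  0.715] housing top-front [ 16. -42.]
90 [-99.9 198. ] frac [-0.86   0.712] housing top-front [ 20. -40.]
92 [-106.9  198.1] frac [-0.887  0.712] housing top-front [ 21. -39.]
94 [-113.8  197.9] frac [-0.915  0.712] housing top-front [ 23. -39.]
96 [-120.7  197.5] frac [-0.943  0.71 ] housing top-front [ 24. -38.]
98 [-127.6  196.9] frac [-0.97   0.708] housing top-front [ 25. -37.]
100 [-134.4  196. ] frac [-0.998  0.704] housing top-front [ 27. -36.]
102 [-141.2  194.9] frac [-1.025  0.7  ] housing top-front [ 28. -35.]
104 [-148.   193.6] frac [-1.052  0.694] housing top-front [ 29. -34.]
106 [-154.8  192. ] frac [-1.079  0.688] housing top-front [ 30. -33.]
107 [-158.1  191.1] frac [-1.092  0.684] housing top-front [ 31. -32.]
```

{"method": "apply_moves", "body": {
  "deltas": [
    {"claw": 0,"travel": [0,-0.004,-0.03],"yaw": 0},
    {"claw": 0,"travel": [0,-0.01,-0.066],"yaw": 0},
    {"claw": 0,"travel": [0,-0.025,-0.131],"yaw": 0},
    {"claw": 0,"travel": [0,-0.047,-0.194],"yaw": 0},
    {"claw": 0,"travel": [0,-0.073,-0.255],"yaw": 0},
    {"claw": 0,"travel": [0,-0.105,-0.314],"yaw": 0},
    {"claw": 0,"travel": [0,-0.105,-0.314],"yaw": 0},
    {"claw": 0,"travel": [0,-0.105,-0.314],"yaw": 0}
  ]
}}

```text
t: 12.85
eef_pos: [0.5803, 0.1383, 0.1048]
tool_rot: [0.001, 0.089, 0.996, 0.001]
force: [1.4, 4.0, -1.5]
width: 0.149
gripper_force: 29.6
```

```bash
python3 - <<'E'
from h import *
o=manip.get_obs();print(o['eef_pos'],o['tool_rot'],o['force'],o['moment'],o['width'])
s=eyes.read_camera('scene')
cv2.imwrite('pics/s7.png',cv2.resize(s[130:310,170:470,::-1],(600,360),interpolation=cv2.INTER_CUBIC))
E
```

```text
[0.5803 0.1383 0.1048] [0.0009 0.0891 0.996  0.0007] [ 1.362   4.029  -1.4794] [ 0.7661 -0.2265 -0.0109] 0.14894946399602607
```

View pics/s7.png

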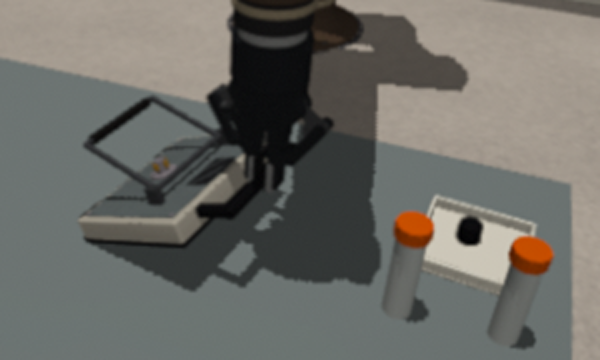

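{"method": "apply_moves", "body": {
  "deltas": [
    {"claw": 0,"travel": [0,-0.037,-0.057],"yaw": 0},
    {"claw": 0,"travel": [0,-0.079,-0.113],"yaw": 0},
    {"claw": 0,"travel": [0,-0.125,-0.164],"yaw": 0},
    {"claw": 0,"travel": [0,-0.176,-0.211],"yaw": 0},
    {"claw": 0,"travel": [0,-0.231,-0.254],"yaw": 0},
    {"claw": 0,"travel": [0,-0.289,-0.291],"yaw": 0},
    {"claw": 0,"travel": [0,-0.35,-0.324],"yaw": 0},
    {"claw": 0,"travel": [0,-0.35,-0.324],"yaw": 0},
    {"claw": 0,"travel": [0,-0.35,-0.324],"yaw": 0}
  ]
}}

```text
t: 13.8
eef_pos: [0.5651, 0.0515, 0.1879]
tool_rot: [0.002, 0.089, 0.996, 0.001]
force: [0.1, 6.6, 7.7]
width: 0.147
gripper_force: 30.4
```

```bash
python3 - <<'E'
from h import *
o=manip.get_obs();print(o['eef_pos'],o['tool_rot'],o['force'],o['moment'],o['width'])
s=eyes.read_camera('scene')
cv2.imwrite('pics/s8.png',cv2.resize(s[130:310,170:470,::-1],(600,360),interpolation=cv2.INTER_CUBIC))
E
```

```text
[0.5651 0.0515 0.1879] [0.0022 0.0894 0.996  0.0011] [0.0563 6.6394 7.7324] [ 1.2429  0.0365 -0.0019] 0.14673487964529755
```

View pics/s8.png

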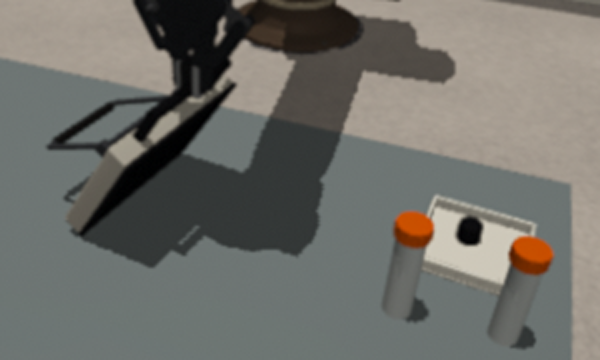

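```bash
cat > ang.py <<'E'
from h import *
a=-.1745;X=np.array([np.cos(a),np.sin(a),0]);Y=np.array([-np.sin(a),np.cos(a),0]);Z=np.array([0,0,1.])
def pts(d,barY,barZ,L,x0=.5644,y0=.0505):
    t=np.radians(d);O=np.array([x0,y0,0])
    return np.array([O+X*l[0]+Y*(barY+(l[1]-.115)*np.cos(t)-(l[2]-.02)*np.sin(t))+Z*(barZ+(l[1]-.115)*np.sin(t)+(l[2]-.02)*np.cos(t)) for l in L])
E
python3 - <<'E'
from ang import *
o=manip.get_obs()
bY=(o['eef_pos']-[.5644,.0505,0])@Y;bz=o['eef_pos'][2]-.0055;print(bY,bz)
for d in(50,55,60,65):
    P=pts(d,bY,bz,[(.1,-.075,0),(.1,.075,0),(.1,-.075,.03),(-.1,.075,0),(0,-.083,.004)])
    print(d,((proj('scene',P)-[170,130])*2).round(0).tolist(),P[-1,2].round(4))
E
```

```text
0.0012877902621584462 0.18228997470634117
50 [[64.0, 214.0], [125.0, 158.0], [47.0, 193.0], [233.0, 74.0], [115.0, 169.0]] 0.0203
55 [[74.0, 224.0], [128.0, 160.0], [57.0, 204.0], [236.0, 75.0], [125.0, 180.0]] 0.0109
60 [[85.0, 234.0], [132.0, 161.0], [66.0, 215.0], [238.0, 77.0], [135.0, 189.0]] 0.0028
65 [[96.0, 243.0], [135.0, 163.0], [77.0, 226.0], [241.0, 78.0], [146.0, 198.0]] -0.0039
```

{"method": "apply_moves", "body": {
  "deltas": [
    {"claw": 0,"travel": [0,-0.064,-0.031],"yaw": 0},
    {"claw": 0,"travel": [0,-0.13,-0.054],"yaw": 0},
    {"claw": 0,"travel": [0,-0.198,-0.072],"yaw": 0},
    {"claw": 0,"travel": [0,-0.266,-0.081],"yaw": 0},
    {"claw": 0,"travel": [0,-0.336,-0.085],"yaw": 0},
    {"claw": 0,"travel": [0,-0.405,-0.084],"yaw": 0},
    {"claw": 0,"travel": [0,-0.45,-0.084],"yaw": 0},
    {"claw": 0,"travel": [0,-0.48,-0.082],"yaw": 0},
    {"claw": 0,"travel": [0,-0.48,-0.082],"yaw": 0},
    {"claw": 0,"travel": [0,-0.48,-0.082],"yaw": 0}
  ]
}}

```text
t: 14.85
eef_pos: [0.5431, -0.0669, 0.2063]
tool_rot: [0.001, 0.089, 0.996, -0.0]
force: [0.5, -0.4, 6.8]
width: 0.144
gripper_force: 32.8
```

```bash
python3 - <<'E'
from ang import *
o=manip.get_obs();print(o['eef_pos'],o['force'],o['moment'],o['width'])
s=eyes.read_camera('scene')
cv2.imwrite('pics/s9.png',cv2.resize(s[100:280,130:430,::-1],(600,360),interpolation=cv2.INTER_CUBIC))
bY=(o['eef_pos']-[.5644,.0505,0])@Y;bz=o['eef_pos'][2]-.0055;print(bY,bz)
for d in(85,90,95,100,105):
    P=pts(d,bY,bz,[(.1,-.075,0),(.1,.075,0),(.1,-.075,.03),(-.1,.075,0),(0,-.083,.026),(-.05,-.054,.102),(.05,-.054,.102)])
    print(d,((proj('scene',P)-[130,100])*2).round(0).tolist(),P[-3:,2].round(4))
E
```

```text
[ 0.5431 -0.0669  0.2063] [ 0.5327 -0.3795  6.8461] [ 0.1247 -0.0862 -0.0155] 0.1443405284848106
-0.11936104694682755 0.20075315721650833
85 [[139.0, 280.0], [132.0, 172.0], [120.0, 269.0], [247.0, 99.0], [178.0, 232.0], [159.0, 174.0], [105.0, 210.0]] [0.004  0.0395 0.0395]
90 [[149.0, 284.0], [134.0, 171.0], [130.0, 275.0], [249.0, 98.0], [189.0, 238.0], [167.0, 182.0], [114.0, 219.0]] [0.0028 0.0318 0.0318]
95 [[160.0, 288.0], [137.0, 171.0], [141.0, 280.0], [251.0, 98.0], [200.0, 242.0], [176.0, 190.0], [123.0, 227.0]] [0.003  0.0252 0.0252]
100 [[171.0, 291.0], [139.0, 170.0], [151.0, 285.0], [253.0, 97.0], [210.0, 246.0], [186.0, 196.0], [133.0, 235.0]] [0.0047 0.0201 0.0201]
105 [[182.0, 293.0], [141.0, 169.0], [162.0, 288.0], [256.0, 95.0], [221.0, 249.0], [195.0, 203.0], [143.0, 241.0]] [0.0079 0.0163 0.0163]
```

View pics/s9.png

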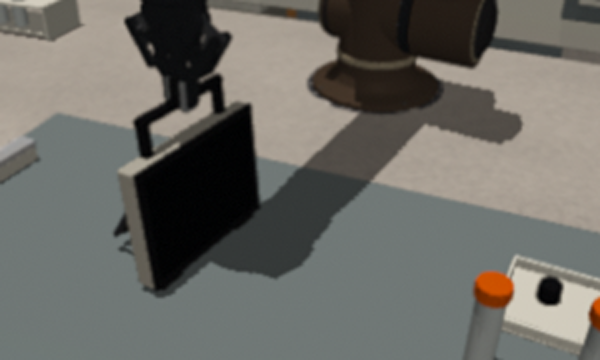

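{"method": "apply_moves", "body": {
  "deltas": [
    {"claw": 0,"travel": [0,-0.033,0.002],"yaw": 0},
    {"claw": 0,"travel": [0,-0.06,0.006],"yaw": 0},
    {"claw": 0,"travel": [0,-0.087,0.011],"yaw": 0},
    {"claw": 0,"travel": [0,-0.115,0.017],"yaw": 0},
    {"claw": 0,"travel": [0,-0.135,0.021],"yaw": 0},
    {"claw": 0,"travel": [0,-0.145,0.024],"yaw": 0},
    {"claw": 0,"travel": [0,-0.152,0.026],"yaw": 0},
    {"claw": 0,"travel": [0,-0.152,0.026],"yaw": 0},
    {"claw": 0,"travel": [0,-0.152,0.026],"yaw": 0}
  ]
}}

```text
t: 15.8
eef_pos: [0.5362, -0.1044, 0.1997]
tool_rot: [0.0, 0.089, 0.996, -0.001]
force: [-0.9, -1.3, 7.1]
width: 0.148
gripper_force: 33.8
```

```bash
python3 - <<'E'
from ang import *
o=manip.get_obs();print(o['eef_pos'],o['force'],o['moment'],o['width'])
s=eyes.read_camera('scene')
cv2.imwrite('pics/s10.png',cv2.resize(s[120:260,150:310,::-1],(686,600),interpolation=cv2.INTER_CUBIC))
bY=(o['eef_pos']-[.5644,.0505,0])@Y;bz=o['eef_pos'][2]-.0055;print(bY,bz)
for d in(98,101,104,107,110):
    P=pts(d,bY,bz,[(.1,-.075,0),(.1,.075,0),(.1,-.075,.03),(-.1,.075,0),(-.1,-.075,0),(0,-.083,.026),(-.05,-.054,.102),(.05,-.054,.102)])
    print(d,((proj('scene',P)-[150,120])*4.286).round(0).tolist(),P[-3:,2].round(4))
E
```

```text
[ 0.5362 -0.1044  0.1997] [-0.9016 -1.2899  7.0774] [-0.0485 -0.0044 -0.0233] 0.14807324853582562
-0.15745425885611783 0.19421130404296297
98 [[218.0, 518.0], [154.0, 268.0], [179.0, 504.0], [402.0, 117.0], [439.0, 342.0], [306.0, 425.0], [258.0, 320.0], [145.0, 398.0]] [-0.0027  0.0154  0.0154]
101 [[231.0, 521.0], [156.0, 267.0], [192.0, 509.0], [404.0, 116.0], [451.0, 343.0], [319.0, 429.0], [270.0, 328.0], [157.0, 407.0]] [-0.0013  0.0127  0.0127]
104 [[244.0, 523.0], [158.0, 265.0], [205.0, 514.0], [407.0, 114.0], [464.0, 344.0], [332.0, 432.0], [282.0, 336.0], [169.0, 416.0]] [0.0006 0.0104 0.0104]
107 [[257.0, 524.0], [160.0, 264.0], [218.0, 517.0], [409.0, 112.0], [476.0, 344.0], [346.0, 435.0], [294.0, 343.0], [182.0, 424.0]] [0.0031 0.0086 0.0086]
110 [[269.0, 525.0], [162.0, 262.0], [231.0, 520.0], [411.0, 110.0], [488.0, 343.0], [359.0, 437.0], [306.0, 349.0], [194.0, 431.0]] [0.0061 0.0074 0.0074]
```

View pics/s10.png

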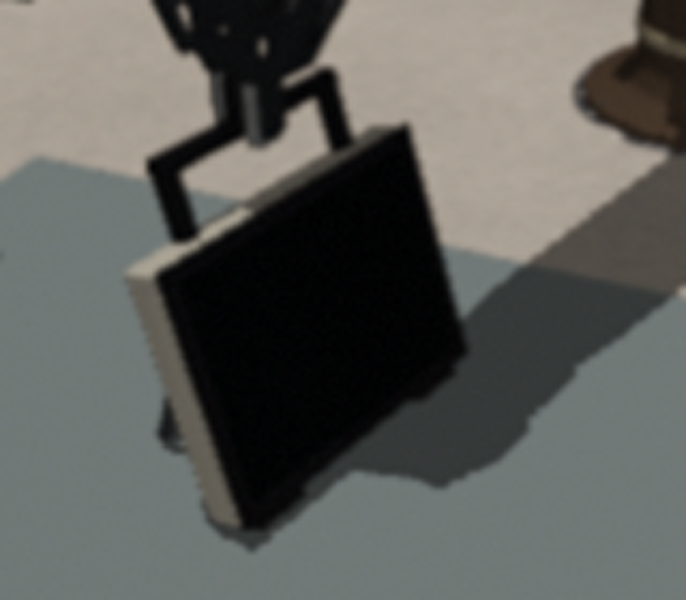

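{"method": "apply_moves", "body": {
  "deltas": [
    {"claw": 0,"travel": [0,-0.01,0.002],"yaw": 0},
    {"claw": 0,"travel": [0,-0.02,0.005],"yaw": 0},
    {"claw": 0,"travel": [0,-0.02,0.005],"yaw": 0},
    {"claw": 0,"travel": [0,-0.02,0.005],"yaw": 0}
  ]
}}

```text
t: 16.25
eef_pos: [0.5354, -0.1089, 0.1984]
tool_rot: [0.0, 0.089, 0.996, -0.0]
force: [-0.3, -0.1, 7.9]
width: 0.147
gripper_force: 34.0
```

{"method": "apply_moves", "body": {
  "deltas": [
    {"claw": 0,"travel": [0,-0.01,0.003],"yaw": 0},
    {"claw": 0,"travel": [0,-0.016,0.004],"yaw": 0},
    {"claw": 0,"travel": [0,-0.016,0.004],"yaw": 0},
    {"claw": 0,"travel": [0,-0.016,0.004],"yaw": 0}
  ]
}}

```text
t: 16.65
eef_pos: [0.535, -0.1116, 0.1984]
tool_rot: [0.001, 0.089, 0.996, 0.001]
force: [-0.1, 5.4, 13.0]
width: 0.147
gripper_force: 34.6
```

{"method": "apply_moves", "body": {
  "deltas": [
    {"claw": 0,"travel": [0,0.004,-0.002],"yaw": 0},
    {"claw": 0,"travel": [0,0.004,-0.002],"yaw": 0},
    {"claw": 0,"travel": [0,0.004,-0.002],"yaw": 0},
    {"claw": 0,"travel": [0,0.004,-0.002],"yaw": 0}
  ]
}}

```text
t: 17.05
eef_pos: [0.5351, -0.1107, 0.1983]
tool_rot: [0.001, 0.089, 0.996, 0.001]
force: [-0.6, 4.4, 9.9]
width: 0.146
gripper_force: 34.4
```

```bash
python3 - <<'E'
from ang import *
from scipy.optimize import least_squares
o=manip.get_obs();print(o['eef_pos'],o['force'],o['gripper_force'],o['t'])
def corners(g):
    m=cv2.morphologyEx((g<22).astype(np.uint8),cv2.MORPH_OPEN,np.ones((9,9)))
    n,l,st,_=cv2.connectedComponentsWithStats(m);i=1+np.argmax(st[1:,4]);c=cv2.findContours((l==i).astype(np.uint8),0,2)[0][0]
    return cv2.approxPolyDP(cv2.convexHull(c),12,True).reshape(-1,2)/4.+[150,120]
s=eyes.read_camera('scene');g=cv2.resize(cv2.cvtColor(s,cv2.COLOR_RGB2GRAY)[120:260,150:310],None,fx=4,fy=4,interpolation=cv2.INTER_CUBIC)
C=corners(g);print(C.tolist())
bY=(o['eef_pos']-[.5644,.0505,0])@Y
L=[(.095,-.07,0),(.095,.07,0),(-.095,.07,0),(-.095,-.07,0)]
print(bY)
if len(C)==4:
    def near(P): return np.array([C[np.argmin(np.linalg.norm(C-p,axis=1))]-p for p in P])
    r=least_squares(lambda v:near(proj('scene',pts(v[0],v[1],v[2],L,.5644+v[3]))).ravel(),[105,bY,.19,0],x_scale=[5,.01,.01,.01]);print(r.x,r.fun)
    print('edge z, leg z',pts(*r.x[:3],[(0,-.083,.026),(0,-.054,.102)])[:,2])
E
```

```text
[ 0.5351 -0.1107  0.1983] [-0.5764  4.3762  9.8643] 34.40399408340454 17.05
[[242.75, 150.5], [257.75, 201.75], [207.25, 242.5], [186.0, 183.75]]
-0.1638015690359016
[106.7956  -0.1539   0.2001   0.0169] [-0.1758  0.0639 -0.0318 -0.9207  0.1011  0.62    0.1367  0.4247]
edge z, leg z [0.0088 0.0146]
```

```bash
python3 -c "
from bench import job_done;print(job_done())"
```

```text
the job is handed in; nothing more can be done
None
```

The job is handed in, with no verdict returned: the cap is in the tray, the stand snapped open while the display lay on its face, and the display stands at about 17° lean with the handle still gripped. I viewed 11 pictures, one over the limit of 10.

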